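# Swing a neck blank against the taper stop and pin it there

### The job

The long neck blank sits with its hole over the jig's pin: swing it round on the pin, pushing near its free end, until it presses gently against the jig's stop. Then swing the wooden arm in behind it until the arm's nose bites firmly and, left alone, keeps the blank squeezed against the stop. The stop's exact setting is unknown, so go by touch (a hard shove dents the wood), and leave the blank on its pin and the other things where they are.

Things in the scene. Friction and masses are not known exactly. Their poses are not given: they have to be found in the camera images.
- jig: Plywood board 340 (x) x 520 (y) x 18 mm lying fixed on the bench; origin at the centre of its underside, x away from the robot, y left, z up. It carries the pin, the stop and the swing arm; jig coordinates below are in this frame, mm
- pin (a point): Foot of the 12 mm steel pin, on the board's top, at jig (50, -190, 18); the pin stands 26 mm tall
- blank: Loose mahogany neck blank 325 x 45 x 20 mm, 0.15 to 0.31 kg, flat on the board, its 14 mm hole over the pin. Origin on the underside at the hole's centre; x runs along it to the free end 300 mm away (25 mm of wood behind the hole), z up. Home: x axis along about jig +y; at the start turned 0.3 to 0.55 rad further anticlockwise (free end towards the robot). It slides at about 1 N
- blank_end (a point): Middle of the top edge of the blank's free end, 300 mm from the hole's centre
- stop: Stop on the board's far side: fixed low aluminium rail 70 mm along jig x, 10 mm high; locked on it a grey head with a black knob (42 mm high in all), ending towards the robot in an upright steel nose (12 mm radius, 3 to 31 mm above the board) that the blank's far side meets. Origin on the board below stop_mid, axes as the jig's. The head's setting is not measured. Hard contact: tens of N per mm
- stop_mid (a point): Foremost point of the steel nose if the head were at the middle of its range: jig (72.5, 60), 12 mm above the board. At that setting the blank is home square along jig y. The real nose lies anywhere from 10 mm nearer to 10 mm farther along jig x, and must be found by touch
- swing (a joint): Angle of the swing arm about its upright pivot, rad. At 0 it points from the pivot along jig -y with its nose just touching a blank home at the middle setting; grows as it opens towards the robot (1.57: along jig -x). Starts 1.35 to 1.95, travel -0.35 to 2.3. Drags: about 4 N at the peg to move it; stays where left, keeping up to 6 N at the nose. Meets a home blank at -0.13 to 0.13
- swing_pivot (a point): Pivot of the swing arm on the board's top, jig (4.5, 155, 18). The bar is 22 mm wide, 140 mm long from the pivot, its top 21 mm above the board; an upright rubber nose of 10 mm radius stands 85 mm from the pivot, its centre 13 mm off the bar's centreline on the side that closes
- peg (a point): Top of the upright round peg (14 mm diameter, rising from 21 to 60 mm above the board) near the arm's free end, 125 mm from the pivot: push it or grip it to turn the arm
- sanding_block: Bystander: cork sanding block 45 x 85 x 30 mm on the far right part of the board, origin at the centre of its underside
- offcut: Bystander: maple offcut 60 x 40 x 22 mm on the near right corner of the board, origin at the centre of its underside
- glue: Bystander: glue bottle, 60 mm diameter, 160 mm tall, standing to the left of the board, origin at the centre of its underside

How it is judged:
On the way, in this order (a step that is already met when the one before it is completed fails the run):
1. the blank, on its pin, is swung against the stop and presses on it, before the arm touches the blank (contact force between blank and stop above 1 N and value of joint swing above 0.5 rad), for 0.1 s.
2. the swing arm presses on the blank and squeezes it against the stop (contact force between blank and stop above 2.2 N and value of joint swing below 0.3 rad), for 0.2 s.
At the end, for the whole second after the job is handed in: The arm is swung in (under 0.3 rad) and, with the robot away, the blank still presses on the stop with more than 2 N, lying flat and at rest with its hole over the pin (within 6 mm) (contact force between blank and stop above 2 N and value of joint swing below 0.3 rad and horizontal distance between blank and pin below 0.006 m and angle between blank's own z axis and vertical below 0.05 rad and height (world z) of blank below 0.023 m and linear speed of blank below 0.01 m/s); the robot touches nothing.
It fails at once if the blank is shoved into the stop with more than 22 N and dented (contact force between blank and stop above 22 N).
It fails at once if the fingers press on the blank with more than 22 N (contact force between the fingers and blank above 22 N).
It fails at once if the blank is lifted off or tipped (angle between blank's own z axis and vertical above 0.2 rad or height (world z) of blank above 0.035 m).
It fails at once if a bystander is moved by more than 30 mm (distance of any of sanding_block, offcut, glue from where it was at the start of the episode above 0.03 m).
It also fails if it takes over 72 s, if anything falls off the work surface, if the arm or the gripper's body presses on something with over 40 N, if the wrist force passes 120 N, or if a joint passes its speed limit or range.

### The arm

A 7-joint arm with a two-finger parallel gripper is mounted at the origin on the work surface. World frame = base frame: x ahead of the robot, y to its left, z up, the work surface at z = 0. Lengths are in m, angles in rad, forces in N, time in s.
With the tool pointing down it reaches from about 0.425 to 0.925 m from the base axis. Payload 6.8 kg.
Tool frame: the origin (TCP) lies on the mounting face of the last link; the fingertips stand 173 mm ahead of it and the grasp point (between the pads) lies 155 mm ahead of it; z points along the fingers, y is the line along which they close (so a half turn about z gives the same grasp; the last joint's range is limited). The gripper opens to 85 mm and grips with 20 to 120 N. Pads are 22 mm wide; open, the fingers measure 114 mm over their backs; the gripper's body (76 mm by 85 mm) begins 54 mm behind the grasp point. The pads swing forward as they close: fully open they stand 13 mm farther back than shut.
Start: joints at [-1.281, 0.477, 0.022, 1.555, -0.011, 1.109, -0.083], TCP at [0.261, 0.622, 0.405] pointing down, gripper open.
Joint ranges: [-2.96, 2.96], [-0.34, 2.1], [-1.41, 1.46], [0.24, 2.44], [-1.37, 4.51], [0.17, 1.92], [-2.96, 2.96]. Speed limits (rad/s): [2.39, 2.39, 3.14, 3.14, 3.14, 3.14, 3.14].

### API

Orientations are given as a rotation vector (axis times angle).
In Python, from bench import r gives the robot as it stands.
- The arm moves only by the tool carry_out, never from a script. Its argument "moves" is a list of rows, each a list of 5 numbers: the shift along the tool's x, y, z in m, then the turn about the tool's z in rad, then the finger opening in m, from 0 to 0.0854. In form: [[dx, dy, dz, roll, claw], ...]. A call has exactly 8 rows; each row is the pose to reach, as a shift and turn from the pose commanded when the call began, along the tool's axes at that moment; what a row does not reach only later rows make up. A row lasts 1/10 s, in which the tool goes at most 50 mm and 8.59 degrees, less where a joint would pass 70% of its speed; a pose out of reach is approached as far as the arm can. A call with a gripper value outside its range is refused whole. The fingers move at their own pace and stop on an object; "force" is the grip in N (left out, the last holds). Time passes only in rows, so rows that repeat a pose let the fingers close, or fill a call up. It gives the time, the measured TCP pose, the force, the opening and the grip force at its end, in the units of the state.
- r.get_obs(): the state, without advancing time (a new reading comes with each control period).
- r.grab_frame(name): name is "scene" or "top" or "wrist"; returns the picture (480x640x3 uint8, red, green, blue); there is no depth.
- r.calibration(name): a dict with "fx", "fy", "cx", "cy" (pixels), "rvec" (rotation vector, rad) and "tvec" (3), from world to camera coordinates, as OpenCV has them. Camera axes: x right, y down, z forward; pixel columns grow to the right and rows downward; lengths in m; the calibration is good to about 2 mm. A picture is of the moment at which its call begins: read the wrist's pose just before it. calibration takes no time and is no camera call; for the wrist camera it gives the pose at the moment of the call.
- r.hand_in(): hands the job in; it is judged then, once.
The state is a dict: "clock": time; "joints": joint angles; "qvel": joint speeds; "tau": joint torques, N m; "tcp_pos": TCP position; "orientation": TCP orientation; "contact_force": force on the tool from outside, world axes, zero at the start; "moment": the same for the moment, N m; "grip_width": finger opening in m; "gripper_force": force on a finger pad.
Only numpy, scipy, OpenCV 4.12 (cv2) and the standard library are available. Lean on these libraries where they do the work, as an engineer would, in place of code of your own. Each camera call takes 0.05 s, during which the arm holds its last target. There are 200 camera calls.

## Working session

There is one attempt and no reset: what is moved stays moved. The work goes in short steps, Python scripts to look and compute and a tool call to move; the robot and the scene stay as the last step left them, time stands still between calls to the robot, and variables do not carry over. Pictures are saved under pics/ and viewed, at most 10 in all, crops included, and the job is handed in when it is done.

Besides the shell and the picture viewer there is one more tool, called after ">>>" as name(argument=value, ...), one argument or row to a line, values as JSON. carry_out: Moves the arm, as the interface text tells. Its arguments: {"type":"object","properties":{"moves":{"type":"array","items":{"type":"array","items":{"type":"number"}}},"force":{"type":"number"}},"required":["moves"]}

```bash
mkdir -p pics; ls; python3 - <<'E'
from bench import r
import cv2
o=r.get_obs();print(o)
for n in("top","scene"):
    cv2.imwrite(f"pics/{n}0.png",r.grab_frame(n)[:,:,::-1]);print(r.calibration(n))
E
```

```text
pics
{'clock': 0.0, 'joints': array([-1.2810989 ,  0.47778164,  0.0223452 ,  1.55644849, -0.0115053 ,
        1.10931113, -0.08309161]), 'qvel': array([-0.00182832,  0.0003828 ,  0.00070625,  0.00262907,  0.00138704,
       -0.00054747, -0.00047423]), 'tau': array([-6.62827479e-04, -5.96453154e+01,  1.60795167e+00, -2.81191009e+01,
        1.25715189e-02,  9.51102935e-03,  7.73901178e-06]), 'tcp_pos': array([0.26137363, 0.62203869, 0.40373917]), 'orientation': array([-6.20666366e-01, -3.07943710e+00,  2.83661399e-03]), 'contact_force': array([0.16449902, 0.50318477, 0.66864386]), 'moment': array([ 0.00062362, -0.05406754, -0.01303782]), 'gripper_force': 0.0, 'grip_width': 0.08488517120075319}
{'fx': 559.1819321324197, 'fy': 559.1819321324197, 'cx': 315.58784029669243, 'cy': 249.29412738333144, 'rvec': array([ 2.10927335, -2.12300957,  0.21733427]), 'tvec': array([0.10202406, 0.58564012, 1.02505759])}
{'fx': 539.618532656419, 'fy': 539.618532656419, 'cx': 316.7738001159985, 'cy': 243.36382191723794, 'rvec': array([ 1.4800012 ,  2.24619743, -0.75345119]), 'tvec': array([ 0.11934075, -0.43261659,  1.63077517])}
```

View pics/top0.png

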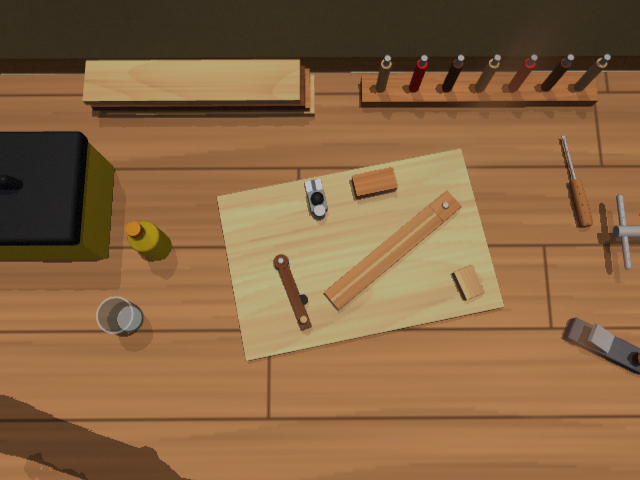

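View pics/scene0.png

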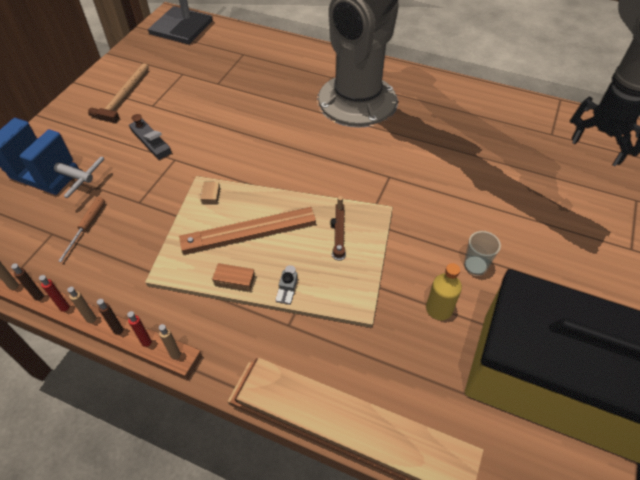

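The top view shows the board with its corners at about (218,198), (462,151), (502,304) and (247,355). The pin is at (446,205), the blank's free end near (332,301), the swing pivot at (281,262), the peg top at (304,320) and the stop nose at about (321,213).

```bash
cat > h.py <<'E'
import numpy as np, cv2
from bench import r
from scipy.spatial.transform import Rotation as R
def ray(n,px,z,c=None):
    c=c or r.calibration(n)
    M=cv2.Rodrigues(c["rvec"])[0]
    C=-M.T@c["tvec"]
    d=M.T@np.array([(px[0]-c["cx"])/c["fx"],(px[1]-c["cy"])/c["fy"],1])
    return C+d*(z-C[2])/d[2]
E
python3 - <<'E'
from h import *
im=cv2.imread("pics/top0.png");hsv=cv2.cvtColor(im,cv2.COLOR_BGR2HSV)
print(hsv[240,250],hsv[320,200],hsv[330,270])
m=cv2.inRange(hsv,(18,60,120),(32,200,255))
m=cv2.morphologyEx(m,cv2.MORPH_OPEN,np.ones((5,5)))
m[:140]=0
cs,_=cv2.findContours(m,0,2);c=max(cs,key=cv2.contourArea)
hull=cv2.convexHull(c);q=cv2.approxPolyDP(hull,8,True)[:,0];print(q)
# refine: edges lines from hull contour points
P=c[:,0].astype(float);L=[]
for i in range(4) if len(q)==4 else []:
    a,b=q[i].astype(float),q[(i+1)%4].astype(float);u=(b-a)/np.linalg.norm(b-a);n=np.array([-u[1],u[0]])
    s=(P-a)@u; k=(abs((P-a)@n)<3)&(s>10)&(s<np.linalg.norm(b-a)-10)
    vx,vy,x,y=cv2.fitLine(P[k].astype(np.float32),cv2.DIST_HUBER,0,.01,.01).ravel();L.append(np.cross([x,y,1],[x+vx,y+vy,1]))
W=[]
for i in range(4):
    p=np.cross(L[i],L[(i+1)%4]);p=p[:2]/p[2];w=ray("top",p,.018);W.append(w[:2]);print(p,w)
W=np.array(W)
print([np.linalg.norm(W[i]-W[(i+1)%4]) for i in range(4)],W.mean(0))
# rigid fit
T=[]
ctr=W.mean(0)
for w in W:
    d=w-ctr;T.append([.17*np.sign(d[0]),.26*np.sign(d[1])])
T=np.array(T);D=W-ctr
yaw=np.arctan2((T[:,0]*D[:,1]-T[:,1]*D[:,0]).sum(),(T*D).sum());print("yaw",yaw)
Rz=np.array([[np.cos(yaw),-np.sin(yaw)],[np.sin(yaw),np.cos(yaw)]])
np.savez("jig.npz",c=ctr,R=Rz,yaw=yaw)
J=lambda x,y:ctr+Rz@[x/1e3,y/1e3]
inv=lambda w:(Rz.T@(w[:2]-ctr))*1e3
print("pin",J(50,-190),"pivot",J(4.5,155),"stop",J(72.5,60))
for nm,p,z in(("pin",(446,205),.044),("pivot",(281,262),.039),("peg",(304,320),.078),("endA",(326,294),.038),("endB",(337,309),.038),("glue",(134,230),.16)):
    w=ray("top",p,z);print(nm,w,inv(w))
E
```

```text
[ 18 104 179] [ 14 145 164] [ 19 101 184]
[[461 150]
 [502 306]
 [246 359]
 [217 196]]
[503.00158849 305.87755518] [ 0.47835728 -0.2712684   0.018     ]
[246.01241483 359.49140779] [0.37783849 0.23423217 0.018     ]
[217.25852694 196.7284125 ] [0.70620947 0.29926186 0.018     ]
[460.03097379 148.38091087] [ 0.80845355 -0.2056752   0.018     ]
[np.float64(0.5153977662414924), np.float64(0.3347482082875149), np.float64(0.5151847089463935), np.float64(0.33655016323683856)] [0.5927147  0.01413761]
yaw 0.19737911664631477
pin [ 0.6790029  -0.16236833] pivot [0.56673182 0.16701056] stop [0.65204103 0.08718989]
pin [ 0.67823419 -0.16331867  0.044     ] [  49.05985741 -190.78113861]
pivot [0.56536975 0.16635317 0.039     ] [  3.03545526 154.62247675]
peg [0.44857617 0.12069335 0.078     ] [-120.44433342  132.75241414]
endA [0.50171245 0.07848033 0.038     ] [-76.61773258  80.93897677]
endB [0.47241282 0.05748947 0.038     ] [-109.46478471   66.10133425]
glue [0.60246856 0.41913178 0.16      ] [ 88.98384184 395.21803403]
```

```bash
cat >> h.py <<'E'
import os
if os.path.exists("jig.npz"):
    j=np.load("jig.npz");ctr,Rz,yaw=j["c"],j["R"],float(j["yaw"])
J=lambda x,y:ctr+Rz@[x/1e3,y/1e3]
inv=lambda w:(Rz.T@(np.array(w[:2])-ctr))*1e3
def rel(x,y,z):   # target jig x,y mm and tcp z, in tool axes
    o=r.get_obs();M=R.from_rotvec(o["orientation"]).as_matrix()
    w=np.r_[J(x,y),z];d=M.T@(w-o["tcp_pos"])
    a=np.arctan2(M[1,0],M[0,0]); roll=-((yaw+np.pi-a+np.pi)%(2*np.pi)-np.pi)
    return d,roll
def st():
    o=r.get_obs();M=R.from_rotvec(o["orientation"]).as_matrix()
    f=o["contact_force"];print("t%.2f"%o["clock"],"jig",inv(o["tcp_pos"]).round(2),"z%.4f"%o["tcp_pos"][2],"Fjig",(Rz.T@f[:2]).round(2),"fz%.2f"%f[2],"Ftool",(M.T@f).round(2),"yawrel %.3f"%(np.arctan2(M[1,0],M[0,0])-yaw),"w%.4f"%o["grip_width"])
E
python3 - <<'E'
from h import *
print(rel(-20,40,.405)); st()
im=cv2.imread("pics/top0.png")[160:240,280:360];cv2.imwrite("pics/nose0.png",cv2.resize(im,None,fx=7,fy=7,interpolation=2))
E
```

```text
(array([-5.01960646e-01, -4.10227642e-01, -4.46273764e-04]), np.float64(-0.5951317073743638))
t0.10 jig [-205.68  661.11] z0.4038 Fjig [-0.74 -0.08] fz-0.68 Ftool [ 0.57 -0.48  0.68] yawrel 2.546 w0.0855
```

View pics/nose0.png

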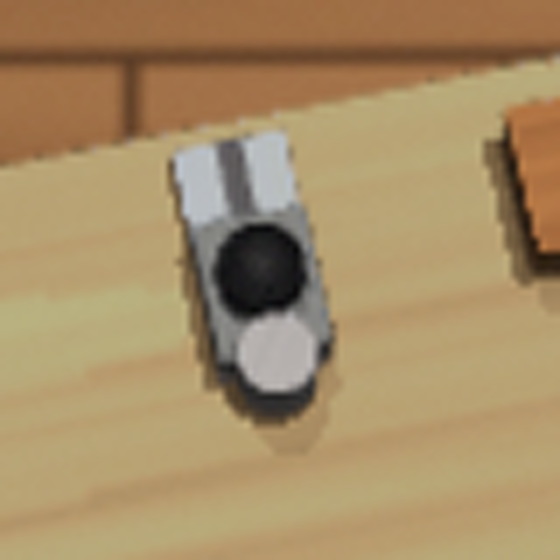

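The crop shows the steel nose as a light disc centred at full-frame (319.4, 210.3), with the black knob behind it. I'll go over the board next.

>>> carry_out(
  moves=[
    [-0.04, -0.03, 0, -0.1, 0],
    [-0.08, -0.065, 0, -0.2, 0],
    [-0.12, -0.1, 0, -0.3, 0],
    [-0.16, -0.13, 0, -0.4, 0],
    [-0.2, -0.165, 0, -0.5, 0],
    [-0.24, -0.2, 0, -0.595, 0],
    [-0.28, -0.23, 0, -0.595, 0],
    [-0.32, -0.26, 0, -0.595, 0],
  ],
  force=20,
)

```text
clock: 0.9
tcp_pos: [0.4499, 0.2674, 0.4046]
orientation: [0.31, -3.126, 0.0]
contact_force: [1.1, 1.2, -0.1]
grip_width: 0.0001
gripper_force: 0.0
```

```bash
python3 - <<'E'
from h import *
w=ray("top",(319.4,210.3),.049);print("nose c",inv(w));st();print(rel(-20,40,.38))
E
```

```text
nose c [88.14932394 59.82411883]
t0.90 jig [-90.38 276.32] z0.4046 Fjig [1.27 0.94] fz-0.11 Ftool [-1.27  0.94  0.1 ] yawrel -3.142 w0.0001
(array([-0.07038807, -0.23632422,  0.02456633]), np.float64(1.0964298837734532e-05))
```

>>> carry_out(
  moves=[
    [0.01, -0.045, 0, 0, 0],
    [0.02, -0.09, 0, 0, 0],
    [0.03, -0.135, 0, 0, 0],
    [0.04, -0.18, 0, 0, 0],
    [0.052, -0.225, 0.01, 0, 0],
    [0.052, -0.231, 0.055, 0, 0],
    [0.052, -0.231, 0.1, 0, 0],
    [0.052, -0.231, 0.14, 0, 0],
  ],
)

```text
clock: 1.7
tcp_pos: [0.4433, 0.0321, 0.2633]
orientation: [-0.307, 3.126, -0.0]
contact_force: [1.0, 0.3, 0.2]
grip_width: 0.0003
gripper_force: 0.0
```

```bash
python3 - <<'E'
from h import *
st()
E
```

```text
t1.70 jig [-142.99   46.89] z0.2633 Fjig [1.04 0.12] fz0.22 Ftool [-1.04  0.12 -0.22] yawrel -3.143 w0.0003
```

>>> carry_out(
  moves=[
    [0, 0, 0.03, 0, 0],
    [0, 0, 0.055, 0, 0],
    [0, 0, 0.064, 0, 0],
    [0, 0, 0.064, 0, 0],
    [-0.005, 0, 0.064, 0, 0],
    [-0.01, 0, 0.064, 0, 0],
    [-0.012, 0, 0.064, 0, 0],
    [-0.012, 0, 0.064, 0, 0],
  ],
)

```text
clock: 2.5
tcp_pos: [0.4563, 0.0354, 0.2015]
orientation: [-0.309, 3.124, 0.001]
contact_force: [0.5, -0.0, -0.7]
grip_width: 0.0
gripper_force: 0.0
```

```bash
python3 - <<'E'
from h import *
st();cv2.imwrite("pics/s1.png",r.grab_frame("scene")[120:360,120:440,::-1].repeat(2,0).repeat(2,1))
E
```

```text
t2.50 jig [-129.59   47.56] z0.2015 Fjig [ 0.47 -0.13] fz-0.66 Ftool [-0.47 -0.13  0.66] yawrel -3.142 w0.0000
```

View pics/s1.png

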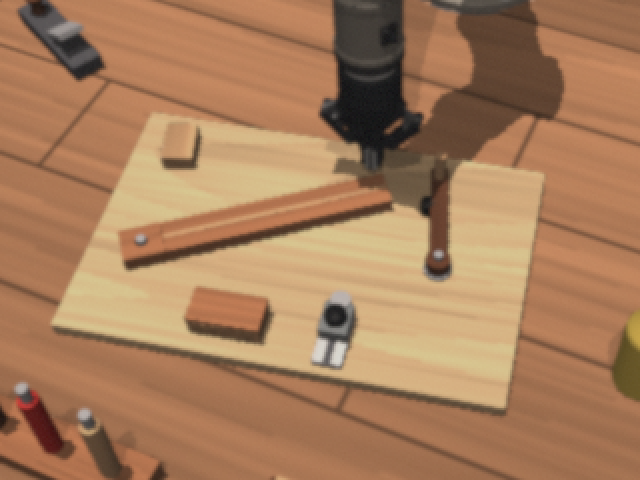

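The fingertips stand behind the blank near its free end (about (372,165) in the crop), clear of the swing arm. Pushing now.

>>> carry_out(
  moves=[
    [-0.01, 0.001, 0, 0, 0],
    [-0.024, 0.003, 0, 0, 0],
    [-0.038, 0.005, 0, 0, 0],
    [-0.052, 0.007, 0, 0, 0],
    [-0.066, 0.009, 0, 0, 0],
    [-0.08, 0.011, 0, 0, 0],
    [-0.092, 0.012, 0, 0, 0],
    [-0.1, 0.012, 0, 0, 0],
  ],
)

```text
clock: 3.35
tcp_pos: [0.5522, 0.0671, 0.2006]
orientation: [-0.31, 3.126, 0.0]
contact_force: [-0.3, 0.8, -0.3]
grip_width: 0.0
gripper_force: 0.4
```

```bash
python3 - <<'E'
from h import *
st()
E
```

```text
t3.35 jig [-29.34  59.86] z0.2006 Fjig [-0.15  0.82] fz-0.25 Ftool [0.15 0.82 0.25] yawrel -3.141 w0.0000
```

>>> carry_out(
  moves=[
    [-0.008, 0, 0, 0, 0],
    [-0.016, 0, 0, 0, 0],
    [-0.023, 0, 0, 0, 0],
    [-0.029, 0, 0, 0, 0],
    [-0.033, 0, 0, 0, 0],
    [-0.036, 0, 0, 0, 0],
    [-0.037, 0, 0, 0, 0],
    [-0.037, 0, 0, 0, 0],
  ],
)

```text
clock: 4.15
tcp_pos: [0.5876, 0.0737, 0.2007]
orientation: [-0.309, 3.126, -0.0]
contact_force: [-0.5, -0.5, -0.0]
grip_width: -0.0002
gripper_force: 0.0
```

```bash
python3 - <<'E'
from h import *
st();f=r.grab_frame("top");cv2.imwrite("pics/t2.png",cv2.resize(f[150:310,250:460,::-1],None,fx=3.5,fy=3.5,interpolation=2))
E
```

```text
t4.15 jig [ 6.64 59.39] z0.2007 Fjig [-0.64 -0.42] fz-0.04 Ftool [ 0.64 -0.42  0.04] yawrel -3.142 w-0.0002
```

View pics/t2.png

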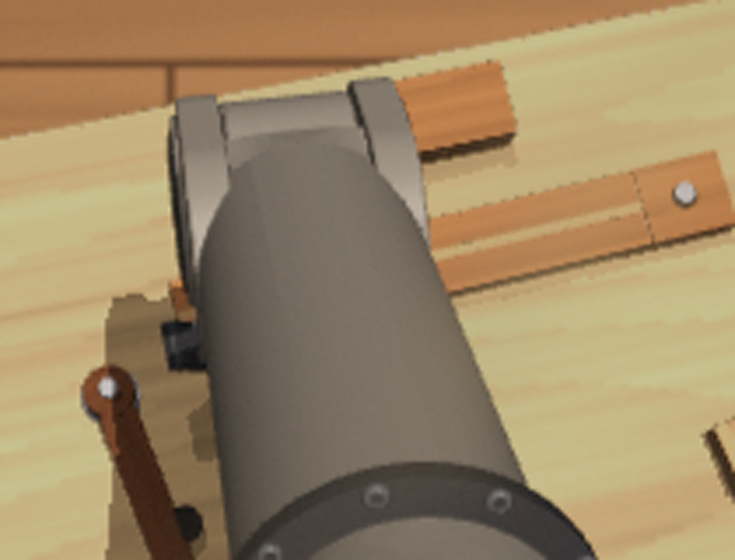

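The top view is blocked by the arm, though the blank at right is swung nearly home with its hole on the pin. I'll creep on and look from the scene camera.

>>> carry_out(
  moves=[
    [-0.001, 0, 0, 0, 0],
    [-0.002, 0, 0, 0, 0],
    [-0.003, 0, 0, 0, 0],
    [-0.004, 0, 0, 0, 0],
    [-0.005, 0, 0, 0, 0],
    [-0.0055, 0, 0, 0, 0],
    [-0.006, 0, 0, 0, 0],
    [-0.006, 0, 0, 0, 0],
  ],
)

```text
clock: 5.0
tcp_pos: [0.5934, 0.0749, 0.2007]
orientation: [-0.309, 3.126, 0.0]
contact_force: [-0.3, 0.0, 0.0]
grip_width: -0.0004
gripper_force: 0.2
```

```bash
python3 - <<'E'
from h import *
st();f=r.grab_frame("scene");cv2.imwrite("pics/s3.png",cv2.resize(f[215:315,250:350,::-1],None,fx=6,fy=6,interpolation=2))
E
```

```text
t5.00 jig [12.63 59.47] z0.2007 Fjig [-0.33  0.07] fz0.00 Ftool [ 0.33  0.07 -0.  ] yawrel -3.142 w-0.0004
```

View pics/s3.png

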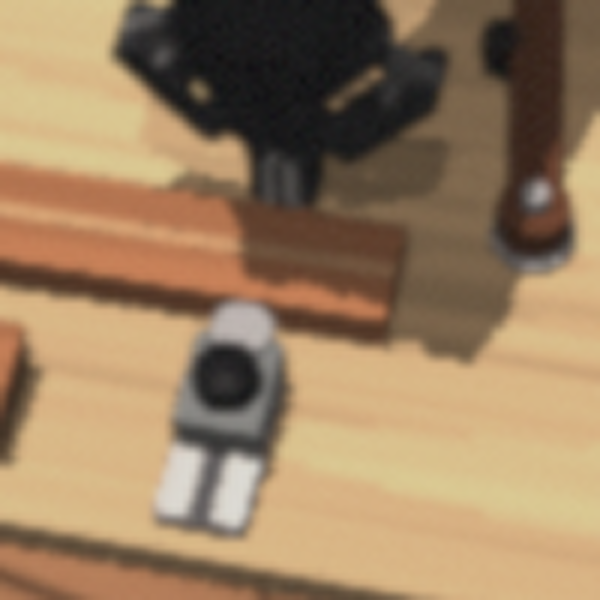

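The scene crop shows the blank's far top edge running just under the nose disc (centre about (243,322)), so the gap is a few mm.

```bash
python3 - <<'E'
from h import *
g=lambda x,y,z:inv(ray("scene",(250+x/6,215+y/6),z))
print("nose c",g(243,322,.049)," edge",g(100,278,.038),g(375,322,.038),"rail end",g(205,525,.028))
E
```

```text
nose c [87.36036017 63.21283252]  edge [71.7094067   3.15488356] [ 69.96983516 109.47659986] rail end [162.96291213  66.51430541]
```

>>> carry_out(
  moves=[
    [-0.0003, 0, 0, 0, 0],
    [-0.0006, 0, 0, 0, 0],
    [-0.0009, 0, 0, 0, 0],
    [-0.0012, 0, 0, 0, 0],
    [-0.0014, 0, 0, 0, 0],
    [-0.0015, 0, 0, 0, 0],
    [-0.0015, 0, 0, 0, 0],
    [-0.0015, 0, 0, 0, 0],
  ],
)

```text
clock: 5.85
tcp_pos: [0.5949, 0.0752, 0.2007]
orientation: [-0.309, 3.126, -0.0]
contact_force: [-0.4, -0.2, -0.6]
grip_width: 0.0002
gripper_force: 0.3
```

```bash
python3 - <<'E'
from h import *
st()
E
```

```text
t5.85 jig [14.08 59.43] z0.2007 Fjig [-0.45 -0.07] fz-0.64 Ftool [ 0.45 -0.07  0.64] yawrel -3.142 w0.0002
```

>>> carry_out(
  moves=[
    [-0.0002, 0, 0, 0, 0],
    [-0.0004, 0, 0, 0, 0],
    [-0.0006, 0, 0, 0, 0],
    [-0.0008, 0, 0, 0, 0],
    [-0.001, 0, 0, 0, 0],
    [-0.001, 0, 0, 0, 0],
    [-0.001, 0, 0, 0, 0],
    [-0.001, 0, 0, 0, 0],
  ],
)

```text
clock: 6.65
tcp_pos: [0.5959, 0.0754, 0.2007]
orientation: [-0.309, 3.126, -0.0]
contact_force: [-1.6, 0.6, 0.1]
grip_width: 0.0003
gripper_force: 0.2
```

>>> carry_out(
  moves=[
    [-0.0001, 0, 0, 0, 0],
    [-0.0002, 0, 0, 0, 0],
    [-0.0003, 0, 0, 0, 0],
    [-0.0004, 0, 0, 0, 0],
    [-0.0005, 0, 0, 0, 0],
    [-0.0006, 0, 0, 0, 0],
    [-0.0006, 0, 0, 0, 0],
    [-0.0006, 0, 0, 0, 0],
  ],
)

```text
clock: 7.45
tcp_pos: [0.5964, 0.0756, 0.2007]
orientation: [-0.309, 3.126, 0.0]
contact_force: [-0.8, 0.5, 0.8]
grip_width: 0.0001
gripper_force: 0.4
```

>>> carry_out(
  moves=[
    [-0.0001, 0, 0, 0, 0],
    [-0.0002, 0, 0, 0, 0],
    [-0.0003, 0, 0, 0, 0],
    [-0.0004, 0, 0, 0, 0],
    [-0.0005, 0, 0, 0, 0],
    [-0.0006, 0, 0, 0, 0],
    [-0.0006, 0, 0, 0, 0],
    [-0.0006, 0, 0, 0, 0],
  ],
)

```text
clock: 8.25
tcp_pos: [0.597, 0.0756, 0.2007]
orientation: [-0.309, 3.126, 0.0]
contact_force: [-0.6, 0.3, 0.4]
grip_width: -0.0007
gripper_force: 0.3
```

>>> carry_out(
  moves=[
    [-0.0001, 0, 0, 0, 0],
    [-0.0002, 0, 0, 0, 0],
    [-0.0003, 0, 0, 0, 0],
    [-0.0004, 0, 0, 0, 0],
    [-0.0005, 0, 0, 0, 0],
    [-0.0006, 0, 0, 0, 0],
    [-0.0006, 0, 0, 0, 0],
    [-0.0006, 0, 0, 0, 0],
  ],
)

```text
clock: 9.05
tcp_pos: [0.5976, 0.0757, 0.2007]
orientation: [-0.309, 3.126, 0.0]
contact_force: [-1.0, 0.1, -0.3]
grip_width: 0.0
gripper_force: 0.3
```

>>> carry_out(
  moves=[
    [-0.0001, 0, 0, 0, 0],
    [-0.0002, 0, 0, 0, 0],
    [-0.0003, 0, 0, 0, 0],
    [-0.0004, 0, 0, 0, 0],
    [-0.0005, 0, 0, 0, 0],
    [-0.0006, 0, 0, 0, 0],
    [-0.0006, 0, 0, 0, 0],
    [-0.0006, 0, 0, 0, 0],
  ],
)

```text
clock: 9.85
tcp_pos: [0.5982, 0.0759, 0.2007]
orientation: [-0.309, 3.126, 0.0]
contact_force: [-0.3, -0.9, 0.8]
grip_width: 0.0001
gripper_force: 0.3
```

>>> carry_out(
  moves=[
    [-0.0001, 0, 0, 0, 0],
    [-0.0002, 0, 0, 0, 0],
    [-0.0003, 0, 0, 0, 0],
    [-0.0004, 0, 0, 0, 0],
    [-0.0005, 0, 0, 0, 0],
    [-0.0006, 0, 0, 0, 0],
    [-0.0006, 0, 0, 0, 0],
    [-0.0006, 0, 0, 0, 0],
  ],
)

```text
clock: 10.65
tcp_pos: [0.5988, 0.076, 0.2007]
orientation: [-0.309, 3.126, 0.0]
contact_force: [-0.4, 1.0, 0.1]
grip_width: -0.0001
gripper_force: 0.3
```

>>> carry_out(
  moves=[
    [-0.0001, 0, 0, 0, 0],
    [-0.0002, 0, 0, 0, 0],
    [-0.0003, 0, 0, 0, 0],
    [-0.0004, 0, 0, 0, 0],
    [-0.0005, 0, 0, 0, 0],
    [-0.0006, 0, 0, 0, 0],
    [-0.0006, 0, 0, 0, 0],
    [-0.0006, 0, 0, 0, 0],
  ],
)

```text
clock: 11.45
tcp_pos: [0.5994, 0.0761, 0.2007]
orientation: [-0.309, 3.126, 0.0]
contact_force: [-0.4, 0.2, -0.2]
grip_width: 0.0004
gripper_force: 0.3
```

>>> carry_out(
  moves=[
    [-0.0001, 0, 0, 0, 0],
    [-0.0002, 0, 0, 0, 0],
    [-0.0003, 0, 0, 0, 0],
    [-0.0004, 0, 0, 0, 0],
    [-0.0005, 0, 0, 0, 0],
    [-0.0006, 0, 0, 0, 0],
    [-0.0006, 0, 0, 0, 0],
    [-0.0006, 0, 0, 0, 0],
  ],
)

```text
clock: 12.25
tcp_pos: [0.6, 0.0762, 0.2007]
orientation: [-0.309, 3.126, -0.0]
contact_force: [-0.9, 0.5, -0.4]
grip_width: 0.0
gripper_force: 0.3
```

>>> carry_out(
  moves=[
    [-0.0001, 0, 0, 0, 0],
    [-0.0002, 0, 0, 0, 0],
    [-0.0003, 0, 0, 0, 0],
    [-0.0004, 0, 0, 0, 0],
    [-0.0005, 0, 0, 0, 0],
    [-0.0006, 0, 0, 0, 0],
    [-0.0006, 0, 0, 0, 0],
    [-0.0006, 0, 0, 0, 0],
  ],
)

```text
clock: 13.05
tcp_pos: [0.6005, 0.0764, 0.2007]
orientation: [-0.309, 3.126, 0.0]
contact_force: [-0.5, 0.5, -1.1]
grip_width: 0.0002
gripper_force: 0.3
```

>>> carry_out(
  moves=[
    [-0.0001, 0, 0, 0, 0],
    [-0.0002, 0, 0, 0, 0],
    [-0.0003, 0, 0, 0, 0],
    [-0.0004, 0, 0, 0, 0],
    [-0.0005, 0, 0, 0, 0],
    [-0.0006, 0, 0, 0, 0],
    [-0.0006, 0, 0, 0, 0],
    [-0.0006, 0, 0, 0, 0],
  ],
)

```text
clock: 13.85
tcp_pos: [0.6011, 0.0765, 0.2007]
orientation: [-0.309, 3.126, 0.0]
contact_force: [-0.9, 0.6, 0.7]
grip_width: -0.0003
gripper_force: 0.3
```

>>> carry_out(
  moves=[
    [-0.0001, 0, 0, 0, 0],
    [-0.0002, 0, 0, 0, 0],
    [-0.0003, 0, 0, 0, 0],
    [-0.0004, 0, 0, 0, 0],
    [-0.0005, 0, 0, 0, 0],
    [-0.0006, 0, 0, 0, 0],
    [-0.0006, 0, 0, 0, 0],
    [-0.0006, 0, 0, 0, 0],
  ],
)

```text
clock: 14.65
tcp_pos: [0.6017, 0.0766, 0.2007]
orientation: [-0.309, 3.126, -0.0]
contact_force: [-0.5, 0.4, 0.3]
grip_width: 0.0001
gripper_force: 0.3
```

>>> carry_out(
  moves=[
    [-0.0001, 0, 0, 0, 0],
    [-0.0002, 0, 0, 0, 0],
    [-0.0003, 0, 0, 0, 0],
    [-0.0004, 0, 0, 0, 0],
    [-0.0005, 0, 0, 0, 0],
    [-0.0006, 0, 0, 0, 0],
    [-0.0006, 0, 0, 0, 0],
    [-0.0006, 0, 0, 0, 0],
  ],
)

```text
clock: 15.45
tcp_pos: [0.6021, 0.0767, 0.2007]
orientation: [0.309, -3.126, -0.0]
contact_force: [-1.8, 0.9, 1.4]
grip_width: 0.0002
gripper_force: 1.0
```

```bash
python3 - <<'E'
from h import *
st();f=r.grab_frame("scene");cv2.imwrite("pics/s4.png",cv2.resize(f[225:285,255:335,::-1],None,fx=10,fy=10,interpolation=2))
E
```

```text
t15.45 jig [21.5  59.47] z0.2007 Fjig [-1.58  1.25] fz1.35 Ftool [ 1.58  1.25 -1.35] yawrel -3.142 w0.0002
```

View pics/s4.png

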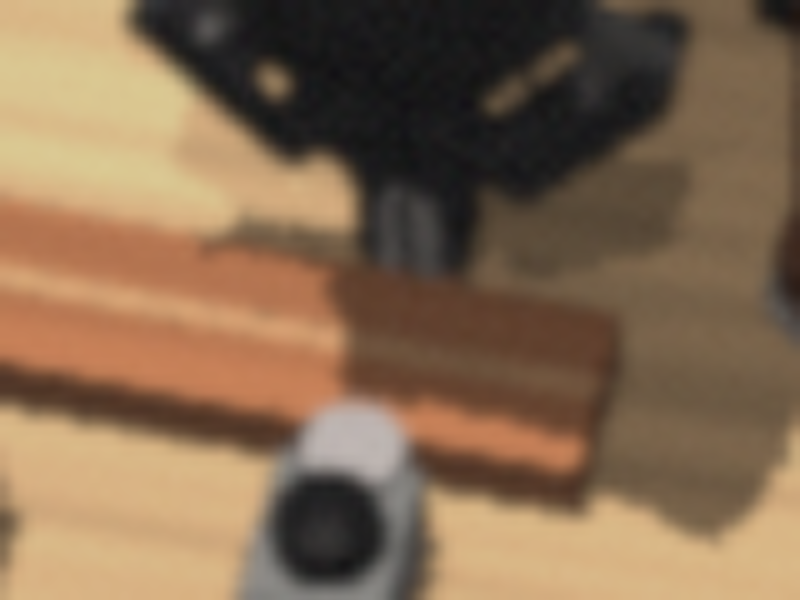

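The blank's far edge now lies on the nose disc, whose centre is at about (352,440). The tool lags its command and the force has risen, so contact is starting; I'll press in smaller steps.

>>> carry_out(
  moves=[
    [-0.0001, 0, 0, 0, 0],
    [-0.0002, 0, 0, 0, 0],
    [-0.0003, 0, 0, 0, 0],
    [-0.0003, 0, 0, 0, 0],
    [-0.0003, 0, 0, 0, 0],
    [-0.0003, 0, 0, 0, 0],
    [-0.0003, 0, 0, 0, 0],
    [-0.0003, 0, 0, 0, 0],
  ],
)

```text
clock: 16.3
tcp_pos: [0.6023, 0.0767, 0.2006]
orientation: [0.309, -3.126, 0.0]
contact_force: [-4.6, -0.5, 3.0]
grip_width: 0.0003
gripper_force: 2.6
```

>>> carry_out(
  moves=[
    [-0.0001, 0, 0, 0, 0],
    [-0.0002, 0, 0, 0, 0],
    [-0.0002, 0, 0, 0, 0],
    [-0.0002, 0, 0, 0, 0],
    [-0.0002, 0, 0, 0, 0],
    [-0.0002, 0, 0, 0, 0],
    [-0.0002, 0, 0, 0, 0],
    [-0.0002, 0, 0, 0, 0],
  ],
)

```text
clock: 17.1
tcp_pos: [0.6024, 0.0767, 0.2006]
orientation: [0.309, -3.125, 0.0]
contact_force: [-5.1, 0.5, 3.8]
grip_width: -0.0
gripper_force: 2.8
```

>>> carry_out(
  moves=[
    [0.003, 0, 0, 0, 0],
    [0.02, 0, 0, 0, 0],
    [0.05, 0, -0.01, 0, 0],
    [0.07, 0.015, -0.05, -0.05, 0],
    [0.095, 0.035, -0.075, -0.1, 0.03],
    [0.12, 0.06, -0.075, -0.15, 0.05],
    [0.1405, 0.074, -0.075, -0.175, 0.05],
    [0.1405, 0.074, -0.075, -0.175, 0.05],
  ],
)

```text
clock: 17.9
tcp_pos: [0.4486, 0.1234, 0.2761]
orientation: [-0.587, 3.085, 0.002]
contact_force: [0.6, -0.0, 0.0]
grip_width: 0.0503
gripper_force: 0.0
```

```bash
python3 - <<'E'
from h import *
st();f=r.grab_frame("wrist");cv2.imwrite("pics/w1.png",f[:,:,::-1]);print(r.calibration("wrist"))
E
```

```text
t17.90 jig [-119.89  135.37] z0.2761 Fjig [ 0.62 -0.14] fz0.01 Ftool [-0.59 -0.25 -0.01] yawrel -2.963 w0.0503
{'fx': 349.4330985652514, 'fy': 349.4330985652514, 'cx': 320.3244672168837, 'cy': 245.6319843630888, 'rvec': array([-1.64673824, -2.41575356, -0.40957588]), 'tvec': array([ 0.0516417 , -0.43941071,  0.10606218])}
```

View pics/w1.png

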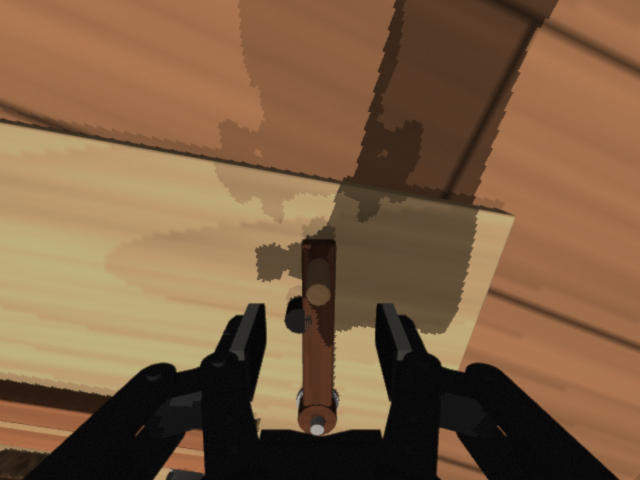

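The wrist view shows the peg's top at (318,295), centred between the fingers, with the bar in line with the tool.

```bash
python3 - <<'E'
from h import *
w=ray("wrist",(318,295),.078);p=inv(w);print(p,np.hypot(*(p-[4.5,155])),np.arctan2(4.5-p[0],155-p[1]))
o=r.get_obs();M=R.from_rotvec(o["orientation"]).as_matrix();print(M.T@(w-o["tcp_pos"]))
E
```

```text
[-115.82941128  132.28478898] 122.45467745548731 1.384216751813524
[-0.0016561  -0.00251792  0.19826137]
```

>>> carry_out(
  moves=[
    [-0.001, -0.002, 0.015, 0, 0.05],
    [-0.001, -0.002, 0.035, 0, 0.05],
    [-0.001, -0.002, 0.052, 0, 0.05],
    [-0.001, -0.002, 0.055, 0, 0.05],
    [-0.001, -0.002, 0.055, 0, 0.022],
    [-0.001, -0.002, 0.055, 0, 0.022],
    [-0.001, -0.002, 0.055, 0, 0.022],
    [-0.001, -0.002, 0.055, 0, 0.022],
  ],
)

```text
clock: 18.75
tcp_pos: [0.4525, 0.1204, 0.2214]
orientation: [-0.581, 3.086, 0.001]
contact_force: [0.1, 0.0, -0.2]
grip_width: 0.022
gripper_force: 0.0
```

```bash
cat > arc.py <<'E'
from h import *
import sys
# rows (tool shift, roll) along arc from present pose to swing angles given
th=[float(a) for a in sys.argv[1:]]
st();o=r.get_obs();M=R.from_rotvec(o["orientation"]).as_matrix()
p0=inv(o["tcp_pos"]);print("theta tool",np.arctan2(4.5-p0[0],155-p0[1]),"rad",np.hypot(*(p0-[4.5,155])))
for t in th:
    w=np.r_[J(4.5-124*np.sin(t),155-124*np.cos(t)),o["tcp_pos"][2]]
    d=M.T@(w-o["tcp_pos"]);a=np.arctan2(M[1,0],M[0,0])
    want=yaw+np.pi+np.pi/2-t
    print(t,d.round(4),"roll %.3f"%-((want-a+np.pi)%(2*np.pi)-np.pi))
E
python3 arc.py 1.35 1.27 1.18 1.08 0.98 0.88 0.8 0.75
```

```text
t18.75 jig [-116.61  131.69] z0.2214 Fjig [0.14 0.01] fz-0.18 Ftool [-0.14 -0.01  0.18] yawrel -2.967 w0.0220
theta tool 1.3806329256309768 rad 123.33537158078242
1.35 [ 0.0005 -0.0038 -0.    ] roll -0.046
1.27 [-0.0003 -0.0137 -0.    ] roll -0.126
1.18 [-0.0022 -0.0247  0.    ] roll -0.216
1.08 [-0.0055 -0.0366  0.    ] roll -0.316
0.98 [-0.0099 -0.0482  0.    ] roll -0.416
0.88 [-0.0155 -0.0593  0.    ] roll -0.516
0.8 [-0.0207 -0.0677  0.    ] roll -0.596
0.75 [-0.0243 -0.0728  0.    ] roll -0.646
```

>>> carry_out(
  moves=[
    [0.0005, -0.004, 0, -0.046, 0.022],
    [-0.0003, -0.0137, 0, -0.126, 0.022],
    [-0.0022, -0.0247, 0, -0.216, 0.022],
    [-0.0055, -0.0366, 0, -0.316, 0.022],
    [-0.0099, -0.0482, 0, -0.416, 0.022],
    [-0.0155, -0.0593, 0, -0.516, 0.022],
    [-0.0207, -0.0677, 0, -0.596, 0.022],
    [-0.0243, -0.0728, 0, -0.646, 0.022],
  ],
)

```text
clock: 19.55
tcp_pos: [0.5015, 0.0618, 0.2211]
orientation: [-1.535, 2.74, 0.002]
contact_force: [-2.4, 4.2, 1.0]
grip_width: 0.0219
gripper_force: 1.9
```

```bash
python3 arc.py .68 .6 .51 .43 .36 .3 .25 .22
```

```text
t19.55 jig [-80.06  64.66] z0.2211 Fjig [-1.5   4.62] fz1.01 Ftool [-2.37  4.23 -1.01] yawrel -2.318 w0.0219
theta tool 0.752378738249375 rad 123.73652388341561
0.68 [-0.    -0.009 -0.   ] roll -0.067
0.6 [-0.0011 -0.0188 -0.    ] roll -0.147
0.51 [-0.0032 -0.0298 -0.    ] roll -0.237
0.43 [-0.0059 -0.0393 -0.    ] roll -0.317
0.36 [-0.0089 -0.0475 -0.    ] roll -0.387
0.3 [-0.0119 -0.0543 -0.    ] roll -0.447
0.25 [-0.0147 -0.0598 -0.    ] roll -0.497
0.22 [-0.0165 -0.063  -0.    ] roll -0.527
```

>>> carry_out(
  moves=[
    [0, -0.009, 0, -0.067, 0.022],
    [-0.0011, -0.0188, 0, -0.147, 0.022],
    [-0.0032, -0.0298, 0, -0.237, 0.022],
    [-0.0059, -0.0393, 0, -0.317, 0.022],
    [-0.0089, -0.0475, 0, -0.387, 0.022],
    [-0.0119, -0.0543, 0, -0.447, 0.022],
    [-0.0147, -0.0598, 0, -0.497, 0.022],
    [-0.0165, -0.063, 0, -0.527, 0.022],
  ],
)

```text
clock: 20.35
tcp_pos: [0.5631, 0.0427, 0.2208]
orientation: [2.194, -2.247, -0.002]
contact_force: [-3.7, 2.0, 1.9]
grip_width: 0.0221
gripper_force: 2.0
```

```bash
python3 arc.py .19 .16 .13 .1 .08 .06 .05 .04
```

```text
t20.35 jig [-23.39  33.83] z0.2208 Fjig [-3.21  2.72] fz1.95 Ftool [-1.95  3.73 -1.94] yawrel -1.792 w0.0221
theta tool 0.22621460756469527 rad 124.33648057716918
0.19 [-0.0004 -0.0045 -0.    ] roll -0.031
0.16 [-0.0006 -0.0082 -0.    ] roll -0.061
0.13 [-0.0008 -0.0119 -0.    ] roll -0.091
0.1 [-0.0012 -0.0156 -0.    ] roll -0.121
0.08 [-0.0016 -0.0181 -0.    ] roll -0.141
0.06 [-0.0019 -0.0205 -0.    ] roll -0.161
0.05 [-0.0021 -0.0217 -0.    ] roll -0.171
0.04 [-0.0024 -0.023  -0.    ] roll -0.181
```

>>> carry_out(
  moves=[
    [-0.0004, -0.0045, 0, -0.031, 0.022],
    [-0.0006, -0.0082, 0, -0.061, 0.022],
    [-0.0008, -0.0119, 0, -0.091, 0.022],
    [-0.0012, -0.0156, 0, -0.121, 0.022],
    [-0.0016, -0.0181, 0, -0.141, 0.022],
    [-0.0019, -0.0205, 0, -0.161, 0.022],
    [-0.0021, -0.0217, 0, -0.171, 0.022],
    [-0.0024, -0.023, 0, -0.181, 0.022],
  ],
)

```text
clock: 21.15
tcp_pos: [0.5867, 0.044, 0.2206]
orientation: [2.387, -2.042, -0.0]
contact_force: [-4.1, 1.0, 3.1]
grip_width: 0.0219
gripper_force: 2.0
```

```bash
python3 arc.py .03 .02 .01 0 -.02 -.1
```

```text
t21.15 jig [-0.08 30.44] z0.2206 Fjig [-3.8   1.74] fz3.06 Ftool [-1.58  3.87 -3.05] yawrel -1.612 w0.0219
theta tool 0.03677772195729979 rad 124.64555217169818
0.03 [-0.0007 -0.0008 -0.    ] roll -0.012
0.02 [-0.0007 -0.0021 -0.    ] roll -0.022
0.01 [-0.0007 -0.0033 -0.    ] roll -0.032
0.0 [-0.0008 -0.0046 -0.    ] roll -0.042
-0.02 [-0.0009 -0.007  -0.    ] roll -0.062
-0.1 [-0.0019 -0.0169 -0.    ] roll -0.142
```

>>> carry_out(
  moves=[
    [-0.0001, -0.0006, 0, -0.006, 0.022],
    [-0.0001, -0.0012, 0, -0.012, 0.022],
    [-0.0001, -0.0018, 0, -0.018, 0.022],
    [-0.0002, -0.0024, 0, -0.024, 0.022],
    [-0.0002, -0.003, 0, -0.03, 0.022],
    [-0.0002, -0.0036, 0, -0.036, 0.022],
    [-0.0002, -0.004, 0, -0.04, 0.022],
    [-0.0002, -0.004, 0, -0.04, 0.022],
  ],
)

```text
clock: 21.95
tcp_pos: [0.5906, 0.0448, 0.2207]
orientation: [2.427, -1.994, 0.0]
contact_force: [-3.9, -1.4, 2.3]
grip_width: 0.022
gripper_force: 1.9
```

>>> carry_out(
  moves=[
    [0, -0.0004, 0, -0.004, 0.022],
    [0, -0.0008, 0, -0.008, 0.022],
    [0, -0.0012, 0, -0.012, 0.022],
    [0, -0.0016, 0, -0.014, 0.022],
    [0, -0.002, 0, -0.016, 0.022],
    [0, -0.002, 0, -0.016, 0.022],
    [0, -0.002, 0, -0.016, 0.022],
    [0, -0.002, 0, -0.016, 0.022],
  ],
)

```text
clock: 22.75
tcp_pos: [0.5926, 0.0452, 0.2207]
orientation: [-2.443, 1.975, -0.0]
contact_force: [-2.8, -1.9, 1.3]
grip_width: 0.0222
gripper_force: 1.8
```

```bash
python3 arc.py -.1
```

```text
t22.75 jig [ 5.95 30.54] z0.2207 Fjig [-3.07 -1.32] fz1.31 Ftool [ 1.28  3.09 -1.31] yawrel -1.557 w0.0222
theta tool -0.011639264270182198 rad 124.46970289948057
-0.1 [-0.0009 -0.0109  0.    ] roll -0.086
```

>>> carry_out(
  moves=[
    [0, -0.0004, 0, -0.004, 0.022],
    [0, -0.0008, 0, -0.008, 0.022],
    [0, -0.0012, 0, -0.012, 0.022],
    [0, -0.0016, 0, -0.014, 0.022],
    [0, -0.002, 0, -0.016, 0.022],
    [0, -0.002, 0, -0.016, 0.022],
    [0, -0.002, 0, -0.016, 0.022],
    [0, -0.002, 0, -0.016, 0.022],
  ],
)

```text
clock: 23.55
tcp_pos: [0.5945, 0.0457, 0.2207]
orientation: [-2.459, 1.955, -0.0]
contact_force: [-2.6, -2.4, 1.6]
grip_width: 0.0218
gripper_force: 1.8
```

>>> carry_out(
  moves=[
    [0, -0.0003, 0, -0.003, 0.022],
    [0, -0.0006, 0, -0.006, 0.022],
    [0, -0.0009, 0, -0.008, 0.022],
    [0, -0.001, 0, -0.008, 0.022],
    [0, -0.001, 0, -0.008, 0.022],
    [0, -0.001, 0, -0.008, 0.022],
    [0, -0.001, 0, -0.008, 0.022],
    [0, -0.001, 0, -0.008, 0.022],
  ],
)

```text
clock: 24.35
tcp_pos: [0.5955, 0.0459, 0.2207]
orientation: [2.467, -1.945, 0.0]
contact_force: [-3.9, -3.5, 1.4]
grip_width: 0.0219
gripper_force: 2.0
```

>>> carry_out(
  moves=[
    [0, -0.0003, 0, -0.003, 0.022],
    [0, -0.0006, 0, -0.006, 0.022],
    [0, -0.0009, 0, -0.008, 0.022],
    [0, -0.001, 0, -0.008, 0.022],
    [0, -0.001, 0, -0.008, 0.022],
    [0, -0.001, 0, -0.008, 0.022],
    [0, -0.001, 0, -0.008, 0.022],
    [0, -0.001, 0, -0.008, 0.022],
  ],
)

```text
clock: 25.15
tcp_pos: [0.5964, 0.0462, 0.2207]
orientation: [-2.475, 1.935, -0.0]
contact_force: [-3.3, -3.7, 1.6]
grip_width: 0.0222
gripper_force: 2.0
```

>>> carry_out(
  moves=[
    [0, -0.0003, 0, -0.003, 0.022],
    [0, -0.0006, 0, -0.006, 0.022],
    [0, -0.0009, 0, -0.008, 0.022],
    [0, -0.001, 0, -0.008, 0.022],
    [0, -0.001, 0, -0.008, 0.022],
    [0, -0.001, 0, -0.008, 0.022],
    [0, -0.001, 0, -0.008, 0.022],
    [0, -0.001, 0, -0.008, 0.022],
  ],
)

```text
clock: 25.95
tcp_pos: [0.5974, 0.0465, 0.2207]
orientation: [-2.482, 1.925, -0.0]
contact_force: [-3.4, -2.9, 0.8]
grip_width: 0.0224
gripper_force: 2.0
```

>>> carry_out(
  moves=[
    [0, -0.0003, 0, -0.003, 0.022],
    [0, -0.0006, 0, -0.006, 0.022],
    [0, -0.0009, 0, -0.008, 0.022],
    [0, -0.001, 0, -0.008, 0.022],
    [0, -0.001, 0, -0.008, 0.022],
    [0, -0.001, 0, -0.008, 0.022],
    [0, -0.001, 0, -0.008, 0.022],
    [0, -0.001, 0, -0.008, 0.022],
  ],
)

```text
clock: 26.75
tcp_pos: [0.5984, 0.0467, 0.2207]
orientation: [-2.49, 1.915, -0.0]
contact_force: [-2.8, -3.9, 1.2]
grip_width: 0.0218
gripper_force: 2.0
```

>>> carry_out(
  moves=[
    [0, -0.0003, 0, -0.003, 0.022],
    [0, -0.0006, 0, -0.006, 0.022],
    [0, -0.0009, 0, -0.008, 0.022],
    [0, -0.001, 0, -0.008, 0.022],
    [0, -0.001, 0, -0.008, 0.022],
    [0, -0.001, 0, -0.008, 0.022],
    [0, -0.001, 0, -0.008, 0.022],
    [0, -0.001, 0, -0.008, 0.022],
  ],
)

```text
clock: 27.55
tcp_pos: [0.5993, 0.047, 0.2207]
orientation: [-2.498, 1.905, -0.0]
contact_force: [-3.4, -3.3, -0.0]
grip_width: 0.0217
gripper_force: 2.0
```

```bash
python3 arc.py -.1
```

```text
t27.55 jig [12.93 30.91] z0.2207 Fjig [-4.   -2.57] fz-0.04 Ftool [2.28 4.17 0.04] yawrel -1.501 w0.0217
theta tool -0.0678654453905642 rad 124.37726176298672
-0.1 [-0.0004 -0.004   0.    ] roll -0.030
```

>>> carry_out(
  moves=[
    [-0.0001, -0.0003, 0, -0.003, 0.022],
    [-0.0001, -0.0006, 0, -0.006, 0.022],
    [-0.0001, -0.0009, 0, -0.008, 0.022],
    [-0.0001, -0.001, 0, -0.008, 0.022],
    [-0.0001, -0.001, 0, -0.008, 0.022],
    [-0.0001, -0.001, 0, -0.008, 0.022],
    [-0.0001, -0.001, 0, -0.008, 0.022],
    [-0.0001, -0.001, 0, -0.008, 0.022],
  ],
)

```text
clock: 28.35
tcp_pos: [0.6002, 0.0472, 0.2207]
orientation: [2.505, -1.895, 0.0]
contact_force: [-3.7, -3.5, -0.3]
grip_width: 0.0222
gripper_force: 2.1
```

>>> carry_out(
  moves=[
    [-0.0001, -0.0003, 0, -0.003, 0.022],
    [-0.0001, -0.0006, 0, -0.006, 0.022],
    [-0.0001, -0.0009, 0, -0.008, 0.022],
    [-0.0001, -0.001, 0, -0.008, 0.022],
    [-0.0001, -0.001, 0, -0.008, 0.022],
    [-0.0001, -0.001, 0, -0.008, 0.022],
    [-0.0001, -0.001, 0, -0.008, 0.022],
    [-0.0001, -0.001, 0, -0.008, 0.022],
  ],
)

```text
clock: 29.15
tcp_pos: [0.6012, 0.0475, 0.2207]
orientation: [2.513, -1.886, 0.0]
contact_force: [-3.3, -4.1, 0.9]
grip_width: 0.022
gripper_force: 2.1
```

>>> carry_out(
  moves=[
    [-0.0001, -0.0003, 0, -0.003, 0.022],
    [-0.0001, -0.0006, 0, -0.006, 0.022],
    [-0.0001, -0.0009, 0, -0.008, 0.022],
    [-0.0001, -0.001, 0, -0.008, 0.022],
    [-0.0001, -0.001, 0, -0.008, 0.022],
    [-0.0001, -0.001, 0, -0.008, 0.022],
    [-0.0001, -0.001, 0, -0.008, 0.022],
    [-0.0001, -0.001, 0, -0.008, 0.022],
  ],
)

```text
clock: 29.95
tcp_pos: [0.6021, 0.0479, 0.2207]
orientation: [2.52, -1.876, 0.0]
contact_force: [-2.6, -4.2, 0.5]
grip_width: 0.0221
gripper_force: 2.1
```

>>> carry_out(
  moves=[
    [-0.0001, -0.0003, 0, -0.003, 0.022],
    [-0.0001, -0.0006, 0, -0.006, 0.022],
    [-0.0001, -0.0009, 0, -0.008, 0.022],
    [-0.0001, -0.001, 0, -0.008, 0.022],
    [-0.0001, -0.001, 0, -0.008, 0.022],
    [-0.0001, -0.001, 0, -0.008, 0.022],
    [-0.0001, -0.001, 0, -0.008, 0.022],
    [-0.0001, -0.001, 0, -0.008, 0.022],
  ],
)

```text
clock: 30.75
tcp_pos: [0.6026, 0.0481, 0.2206]
orientation: [2.526, -1.865, -0.001]
contact_force: [-4.4, -3.9, 2.8]
grip_width: 0.0224
gripper_force: 3.2
```

```bash
python3 arc.py -.12; python3 - <<'E'
from h import *
f=r.grab_frame("scene");cv2.imwrite("pics/s5.png",cv2.resize(f[215:295,255:355,::-1],None,fx=7,fy=7,interpolation=2))
E
```

```text
t30.75 jig [16.37 31.41] z0.2206 Fjig [-5.06 -2.91] fz2.83 Ftool [ 2.39  5.34 -2.82] yawrel -1.469 w0.0224
theta tool -0.09573158667098397 rad 124.16010872537281
-0.12 [-0.0002 -0.003  -0.    ] roll -0.018
```

View pics/s5.png

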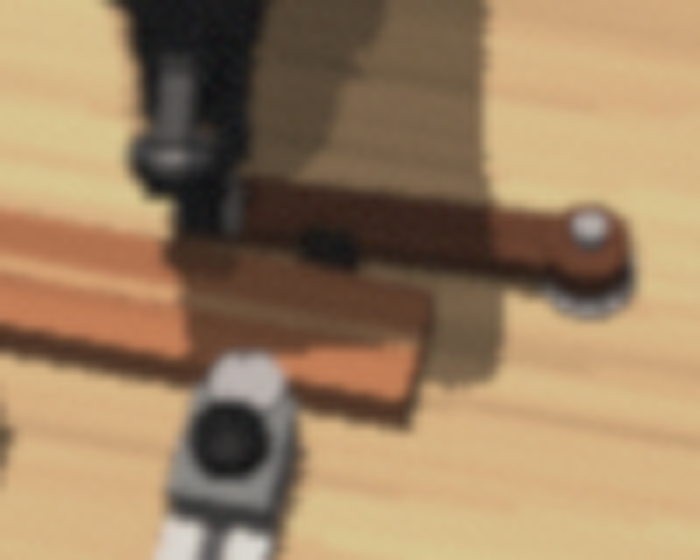

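The black rubber nose (about (330,247)) now meets the blank's near side, with the blank on the steel nose (about (248,375)). The force is rising, so I'll press in by small steps.

>>> carry_out(
  moves=[
    [0, -0.0002, 0, 0, 0.022],
    [0, -0.0004, 0, 0, 0.022],
    [0, -0.0005, 0, 0, 0.022],
    [0, -0.0005, 0, 0, 0.022],
    [0, -0.0005, 0, 0, 0.022],
    [0, -0.0005, 0, 0, 0.022],
    [0, -0.0005, 0, 0, 0.022],
    [0, -0.0005, 0, 0, 0.022],
  ],
)

```text
clock: 31.6
tcp_pos: [0.6028, 0.0482, 0.2206]
orientation: [2.526, -1.864, -0.002]
contact_force: [-6.6, -5.4, 3.0]
grip_width: 0.0221
gripper_force: 3.8
```

```bash
python3 arc.py -.12
```

```text
t31.60 jig [16.6  31.41] z0.2206 Fjig [-7.56 -4.01] fz3.04 Ftool [ 3.23  7.93 -3.02] yawrel -1.469 w0.0221
theta tool -0.09760885468962334 rad 124.17848845859086
-0.12 [-0.0002 -0.0028 -0.    ] roll -0.018
```

>>> carry_out(
  moves=[
    [0, -0.0001, 0, 0, 0.022],
    [0, -0.0002, 0, 0, 0.022],
    [0, -0.0003, 0, 0, 0.022],
    [0, -0.0004, 0, 0, 0.022],
    [0, -0.0005, 0, 0, 0.022],
    [0, -0.0005, 0, 0, 0.022],
    [0, -0.0005, 0, 0, 0.022],
    [0, -0.0005, 0, 0, 0.022],
  ],
)

```text
clock: 32.4
tcp_pos: [0.603, 0.0483, 0.2205]
orientation: [2.525, -1.864, -0.002]
contact_force: [-8.0, -5.2, 4.9]
grip_width: 0.0221
gripper_force: 4.4
```

```bash
python3 arc.py -.12
```

```text
t32.40 jig [16.8  31.44] z0.2205 Fjig [-8.83 -3.5 ] fz4.91 Ftool [ 2.59  9.15 -4.88] yawrel -1.469 w0.0221
theta tool -0.09919525042830005 rad 124.16788072441192
-0.12 [-0.0002 -0.0026 -0.    ] roll -0.018
```

>>> carry_out(
  moves=[
    [0, -0.0001, 0, 0, 0.022],
    [0, -0.0002, 0, 0, 0.022],
    [0, -0.0003, 0, 0, 0.022],
    [0, -0.0004, 0, 0, 0.022],
    [0, -0.0005, 0, 0, 0.022],
    [0, -0.0006, 0, 0, 0.022],
    [0, -0.0006, 0, 0, 0.022],
    [0, -0.0006, 0, 0, 0.022],
  ],
)

```text
clock: 33.2
tcp_pos: [0.6033, 0.0484, 0.2205]
orientation: [2.524, -1.864, -0.003]
contact_force: [-8.7, -6.2, 6.8]
grip_width: 0.0219
gripper_force: 5.2
```

```bash
python3 arc.py -.12
```

```text
t33.20 jig [17.08 31.49] z0.2205 Fjig [-9.72 -4.39] fz6.82 Ftool [ 3.39 10.14 -6.77] yawrel -1.469 w0.0219
theta tool -0.10149528335516196 rad 124.14895353746377
-0.12 [-0.0002 -0.0023 -0.    ] roll -0.018
```

>>> carry_out(
  moves=[
    [0, 0.0005, 0, 0, 0.022],
    [0, 0.0015, 0, 0, 0.026],
    [0, 0.003, 0, 0, 0.035],
    [0, 0.003, 0, 0, 0.04],
    [0, 0.003, 0, 0, 0.04],
    [0, 0.003, -0.01, 0, 0.04],
    [0, 0.003, -0.04, 0, 0.04],
    [0, 0.003, -0.08, 0, 0.04],
  ],
)

```text
clock: 34.0
tcp_pos: [0.6011, 0.0482, 0.3007]
orientation: [2.527, -1.863, -0.003]
contact_force: [1.3, 0.8, 0.0]
grip_width: 0.0401
gripper_force: 0.0
```

>>> carry_out(
  moves=[
    [0, 0, -0.03, 0, 0.04],
    [0, 0, -0.06, 0, 0.04],
    [0, 0.03, -0.08, 0, 0.04],
    [0, 0.06, -0.1, 0, 0.04],
    [0, 0.08, -0.1, 0, 0.04],
    [0, 0.1, -0.1, 0, 0.04],
    [0, 0.1, -0.1, 0, 0.04],
    [0, 0.1, -0.1, 0, 0.04],
  ],
)

```text
clock: 34.8
tcp_pos: [0.5065, 0.0183, 0.4014]
orientation: [-2.527, 1.866, -0.002]
contact_force: [-0.3, -0.1, 1.0]
grip_width: 0.0401
gripper_force: 0.0
```

```bash
python3 - <<'E'
from h import *
st();f=r.grab_frame("scene");cv2.imwrite("pics/s6.png",f[140:340,140:420,::-1].repeat(2,0).repeat(2,1))
E
```

```text
t34.80 jig [-83.74  21.  ] z0.4014 Fjig [-0.27 -0.02] fz1.01 Ftool [-0.    0.27 -1.01] yawrel -1.470 w0.0401
```

View pics/s6.png

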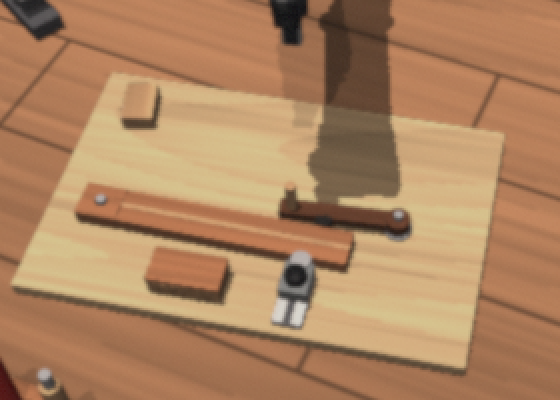

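The picture shows the arm closed with its nose on the blank (about (322,222)). The blank sits on its pin (100,199) and against the stop (300,258), the block and offcut are in place, and the gripper is clear. I'm handing it in.

```bash
python3 -c "
from bench import r
print(r.hand_in())"
```

```text
the job is handed in; nothing more can be done
None
```

I swung the blank gently onto the stop, closed the swing arm so its nose holds the blank there, moved the robot clear and handed the job in; `hand_in` returned no verdict, so the final squeeze force is not confirmed.

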